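# Spacer in the tile jig, tile held against it

## Task

Stand the wooden spacer on the jig board, in the gap beside the tile that is wide enough for it (never force it in on the narrow side by shoving the tile over), lengthwise and about centred so that it spans both stop blocks, and let go of it. Then push the tile sideways from its other side until the tile, the spacer and both stop blocks are flush against one another, and finish while still holding the tile pressed there with a steady push of about 5 to 10 newtons. Leave the other things on the table where they are.

Things in the scene. Friction and masses are not known exactly. Their poses are not given: they have to be found in the camera images.
- jig: Jig: plywood board 150 (x) x 200 (y) x 12 mm, fixed to the table, yaw within 0.35 rad. Origin: centre of its underside, z up. Two pairs of wooden stop blocks stand on it, at its +y and -y sides; the tile lies on the board between them, with a gap of about 23 to 27 mm to one pair and 5 to 9 mm to the other (which, varies).
- stops_left: Pair of stop blocks fixed on the jig board, +y side: each 24 (jig x) x 25 (y) x 25 mm high, centred at x = -44 and +44 mm, leaving 64 mm open between them for fingers to reach the tile. Origin: on the board's top, midway between the blocks, in the plane of their tile-side faces (61 mm from the jig's middle); they extend from there to +y. Axes as the jig's.
- stops_right: The same on the jig's right (-y) side: mirror image, faces 61 mm from the jig's middle at -y, the blocks extend to -y. Axes as the jig's.
- tile_mid (a point): Centre (half-way up, 14 mm above its underside) of the tile: a white ceramic tile with a blue flower on a wooden block, together 100 (its x, along the jig's x) x 90 (its y) x 28 mm high, about 0.3 to 0.5 kg, loose on the board and about parallel to it. z up.
- spacer_mid (a point): Centre (30 mm above its foot) of the wooden spacer, standing on its long edge on the table left or right of the jig: 110 mm long (its x), 18 mm thick (its y), 60 mm tall, about 70 g. The lower 32 mm is a full-length batten, the upper 28 mm a tab 46 mm long in the middle, also 18 mm thick, to be gripped across the thickness from above. z up.
- spacer: The same spacer; origin at the centre of its underside, same axes.
- tile: The same tile; origin at the centre of its underside, same axes.
- giftbox: Bystander: closed brown cardboard box with a clear window, 120 x 75 x 35 mm high, on the other side of the jig from the spacer; origin: centre of its underside.
- gluebottle: Bystander: white glue bottle, 40 mm across, 110 mm tall; origin: centre of its underside.
- threadcone: Bystander: grey cone of thread, 60 mm across at its foot, 100 mm tall; origin: centre of its underside.
- taperoll: Bystander: roll of clear tape lying flat, 72 mm across, 22 mm high; origin: centre of its underside.
- beadjar: Bystander: small glass jar with a white lid, 54 mm across, 50 mm tall; origin: centre of its underside.
- marker: Bystander: green marker pen lying flat, 125 x 12 x 12 mm; origin: centre of its underside.
Mind the look-alikes: they are no part of the job. What is shaped like the tile but red or yellow is not meant.

How it is judged:
On the way:
1. the spacer stands on the board in the gap between the tile and a pair of stop blocks, across both blocks, and has been let go of (z of spacer_mid in the frame of jig between 0.038 and 0.045 m and angle between spacer_mid's own z axis and vertical below 0.08 rad and x of spacer_mid in the frame of jig between -0.016 and 0.016 m and contact force between each of the arm, the fingers and spacer below 0.3 N and (y of spacer_mid in the frame of jig between 0.04 and 0.0545 m or y of spacer_mid in the frame of jig between -0.0545 and -0.04 m) and angle between the x axis of spacer_mid and the x axis of jig, either way round below 0.15 rad), for 0.2 s.
At the end, for the whole second after the job is handed in: Spacer upright on the board, untouched, within 16 mm of the jig's middle along x; tile, spacer and one pair of stops flush within about 2 mm and parallel within 0.04 rad; tile flat, still, within 30 mm of the middle along x; the robot keeps pressing, 1.5 to 40 N through tile and spacer (z of spacer_mid in the frame of jig between 0.038 and 0.045 m and angle between spacer_mid's own z axis and vertical below 0.08 rad and x of spacer_mid in the frame of jig between -0.016 and 0.016 m and contact force between each of the arm, the fingers and spacer below 0.3 N and ((y of spacer_mid in the frame of jig between 0.0495 and 0.054 m and y of tile_mid in the frame of jig between -0.0045 and 0.0005 m and contact force between spacer and stops_left above 1.5 N) or (y of spacer_mid in the frame of jig between -0.054 and -0.0495 m and y of tile_mid in the frame of jig between -0.0005 and 0.0045 m and contact force between spacer and stops_right above 1.5 N)) and contact force between tile and spacer between 1.5 and 40 N and angle between the x axis of each of spacer_mid, tile_mid and the x axis of jig, either way round below 0.04 rad and angle between tile_mid's own z axis and vertical below 0.05 rad and linear speed of tile below 0.01 m/s and x of tile_mid in the frame of jig between -0.03 and 0.03 m and z of tile_mid in the frame of jig between 0.022 and 0.03 m); the arm keeps its last pose, push and grip.
It fails at once if the tile is shoved over by more than 8 mm before the spacer is down in its gap (distance of tile_mid from where it was at the start of the episode above 0.008 m and (z of spacer_mid in the frame of jig above 0.055 m or not (y of spacer_mid in the frame of jig between 0 and 0.07 m or y of spacer_mid in the frame of jig between -0.07 and -0 m))).
It fails at once if a bystander is moved by more than 30 mm (distance of any of giftbox, gluebottle, threadcone, taperoll, beadjar, marker from where it was at the start of the episode above 0.03 m).
It also fails if it takes over 48 s, if anything falls off the work surface, if the arm or the gripper's body presses on something with over 40 N, if the wrist force passes 120 N, or if a joint passes its speed limit or range.

## Robot

A 7-joint arm with a two-finger parallel gripper is mounted at the origin on the work surface. World frame = base frame: x ahead of the robot, y to its left, z up, the work surface at z = 0. Lengths are in m, angles in rad, forces in N, time in s.
With the tool pointing down it reaches from about 0.425 to 0.95 m from the base axis. Payload 16.7 kg.
Tool frame: the origin (TCP) lies on the mounting face of the last link; the fingertips stand 199 mm ahead of it and the grasp point (between the pads) lies 180 mm ahead of it; z points along the fingers, y is the line along which they close (so a half turn about z gives the same grasp; the last joint's range is limited). The gripper opens to 94 mm and grips with 3 to 60 N. Pads are 16 mm wide; open, the fingers measure 119 mm over their backs; the gripper's body (75 mm by 177 mm) begins 78 mm behind the grasp point.
Start: joints at [1.058, 0.426, 0.074, 1.606, -0.034, 1.111, -0.067], TCP at [0.24, -0.631, 0.405] pointing down, gripper open.
Joint ranges: [-2.85, 2.85], [-0.5, 2.14], [-1.23, 1.37], [0.21, 2.46], [-1.02, 4.16], [0.16, 2.05], [-2.73, 2.73]. Speed limits (rad/s): [1.89, 1.89, 2.39, 2.39, 3.01, 3.01, 3.01].

## Interface

Orientations are given as a unit quaternion [x, y, z, w].
In Python, from cell import env, vision, order gives the robot as it stands.
- The arm moves only by the tool step_arm, never from a script. Its argument "moves" is text: rows parted by semicolons, each of 5 numbers parted by spaces: the shift along the tool's x, y, z in mm, then the turn about the tool's z in degrees, then the finger opening in mm, from 0 to 94. In form: tx ty tz twist jaw; .... A call has 1 to 5 rows; each row shifts and turns the commanded pose from where the row before left it, along the tool's axes as they then stand; what a row does not reach is not made up. A row lasts 1/12 s, in which the tool goes at most 41.7 mm and 7.16 degrees, less where a joint would pass 70% of its speed; a pose out of reach is approached as far as the arm can. A call is refused whole if a number of a shift passes 41.7 or a number of a turn 7.16, either way. A call with a gripper value outside its range is refused whole. The fingers move at their own pace and stop on an object; "force" is the grip in N (left out, the last holds). Time passes only in rows, so rows that do not move let the fingers close. It gives the time, the measured TCP pose, the force, the opening and the grip force at its end, in the units of the state.
- env.get_obs(): the state, without advancing time (a new reading comes with each control period).
- vision.capture(name): name is "scene" or "side" or "wrist"; returns a dict with "img" (400x640x3 uint8, red, green, blue), "camera_matrix" (3x3 intrinsics, pixels), "extrinsics" (4x4, takes a point from world to camera coordinates). Camera axes: x right, y up, looking along -z (the intrinsics and any distortion apply to the point x, -y, -z); pixel columns grow to the right and rows downward; lengths in m; the calibration is good to about 2 mm. A picture is of the moment at which its call begins. There is no depth.
- order.sign_off(): hands the job in; it is judged then, once.
Trained networks look in the newest picture that a camera, given by its name, has taken for a name from the list of things; names that differ only in an ending like _2 or _b are one class to them, and where a whole thing is asked for, a point or a joint stands for the part that bears it (a point fixed in the world has none). Each returns a list of dicts, best first, with "score" (0 to 1); they miss things now and then, are a little off and sometimes report something else, mostly with a low value. They report only what shows in the picture. A call takes as long as a camera call. They do not tell look-alikes from the thing itself.
- vision.outline_of(camera, label): "region" (400x640 bool, what is visible of it) and "pixel" ([column, row] in pixels, amid what is visible of it).
The state is a dict: "time": time; "q": joint angles; "dq": joint speeds; "tau": joint torques, N m; "eef_pos": TCP position; "eef_rot": TCP orientation; "ft_force": force on the tool from outside, world axes, zero at the start; "wrist_torque": the same for the moment, N m; "finger_gap": opening from 0.0 (shut) to 1.0 (fully open); "grasp_force": force on a finger pad.
Only numpy, scipy, OpenCV 4.12 (cv2) and the standard library are available. Lean on these libraries where they do the work, as an engineer would, in place of code of your own. Each camera call takes 0.05 s, during which the arm holds its last target. There are 200 camera calls.

## Working session

There is one attempt and no reset: what is moved stays moved. The work goes in short steps, Python scripts to look and compute and a tool call to move; the robot and the scene stay as the last step left them, time stands still between calls to the robot, and variables do not carry over. Pictures are saved under pics/ and viewed, at most 10 in all, crops included, and the job is handed in when it is done.

Besides the shell and the picture viewer there is one more tool, called after "Request:" by a JSON object that holds its "api" and its "payload". step_arm: Moves the arm, as the interface text tells. Its arguments: {"type":"object","properties":{"moves":{"type":"string"},"force":{"type":"number"}},"required":["moves"]}

```bash
ls; mkdir -p pics
cat > h.py <<'E'
import numpy as np, cv2
from cell import env, vision, order
def cap(n):
    c=vision.capture(n); return c
def proj(c,P):
    P=np.atleast_2d(P); E=np.array(c["extrinsics"]); K=np.array(c["camera_matrix"])
    p=P@E[:3,:3].T+E[:3,3]; p=p*[1,-1,-1]; u=p@K.T; return u[:,:2]/u[:,2:]
def unproj(c,uv,z):
    uv=np.atleast_2d(np.asarray(uv,float)); E=np.array(c["extrinsics"]); K=np.array(c["camera_matrix"])
    d=np.c_[uv,np.ones(len(uv))]@np.linalg.inv(K).T*[1,-1,-1]
    R=E[:3,:3]; o=-R.T@E[:3,3]; d=d@R
    return o+d*((z-o[2])/d[:,2])[:,None]
E
python3 - <<'E'
from h import *
ims=[]
for n in ["scene","side","wrist"]:
    c=cap(n); cv2.imwrite(f"pics/{n}0.png",c["img"][:,:,::-1])
    E=np.array(c["extrinsics"]); print(n,"cam pos",(-E[:3,:3].T@E[:3,3]).round(3))
    for l in ["jig","tile","spacer","stops_left","stops_right","giftbox","gluebottle","threadcone","taperoll","beadjar","marker"]:
        for r in vision.outline_of(n,l)[:2]:
            print(l,round(r["score"],2),np.round(r["pixel"]),r["region"].sum(),unproj(c,r["pixel"],0.02)[0].round(3))
print(env.get_obs())
E
```

```text
pics
scene cam pos [1.276 0.426 0.902]
jig 0.68 [300. 249.] 2456 [0.65  0.051 0.02 ]
jig 0.38 [413. 251.] 431 [0.53  0.293 0.02 ]
tile 0.97 [461. 228.] 1404 [0.405 0.376 0.02 ]
tile 0.89 [349. 173.] 1076 [0.343 0.039 0.02 ]
spacer 0.87 [411. 254.] 435 [0.541 0.293 0.02 ]
stops_left 0.87 [316. 252.] 302 [0.64  0.087 0.02 ]
stops_right 0.76 [276. 220.] 269 [ 0.593 -0.052  0.02 ]
giftbox 0.75 [213. 177.] 1127 [ 0.53  -0.297  0.02 ]
giftbox 0.26 [389. 202.] 424 [0.403 0.182 0.02 ]
gluebottle 0.96 [353. 302.] 488 [0.727 0.223 0.02 ]
threadcone 0.77 [180. 229.] 626 [ 0.729 -0.253  0.02 ]
taperoll 0.61 [387. 201.] 434 [0.399 0.177 0.02 ]
beadjar 0.93 [254. 286.] 610 [0.79  0.009 0.02 ]
marker 0.54 [266. 158.] 85 [ 0.391 -0.205  0.02 ]
side cam pos [0.185 0.523 0.763]
jig 0.76 [293. 217.] 2243 [0.541 0.07  0.02 ]
tile 0.94 [373. 241.] 1688 [0.338 0.034 0.02 ]
tile 0.85 [266. 362.] 2851 [0.394 0.386 0.02 ]
spacer 0.95 [240. 292.] 674 [0.527 0.299 0.02 ]
spacer 0.17 [298. 122.] 467 [ 0.734 -0.251  0.02 ]
stops_left 0.59 [253. 209.] 353 [0.642 0.1   0.02 ]
stops_right 0.69 [312. 192.] 242 [ 0.5
[... 514 characters left out ...]
]
{'time': 1.8, 'q': array([ 1.05850607,  0.42608321,  0.07389642,  1.60597049, -0.03407792,
        1.11078748, -0.06712455]), 'dq': array([ 0.00049058, -0.00046166, -0.00071893,  0.00055827,  0.00135678,
        0.00057562,  0.00185661]), 'tau': array([ 4.46646764e-04, -9.35511875e+01,  3.66318293e+00, -4.54548848e+01,
       -4.90976090e-02,  1.30292232e-02, -2.33724899e-05]), 'eef_pos': array([ 0.23951858, -0.63105816,  0.40469094]), 'eef_rot': array([9.83599136e-01, 1.80368346e-01, 8.76546687e-06, 2.88224511e-06]), 'ft_force': array([0.68984353, 0.22321377, 0.34311817]), 'wrist_torque': array([-0.05194097,  0.02234692,  0.00571073]), 'grasp_force': 0.0, 'finger_gap': 1.0004592487246515}
```

```bash
python3 -c "
import cv2,numpy as np
a=cv2.imread('pics/scene0.png');b=cv2.imread('pics/side0.png')
cv2.imwrite('pics/both0.png',cv2.resize(np.vstack([a,b]),(480,600)))"
```

```text
(no output)
```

View pics/scene0.png

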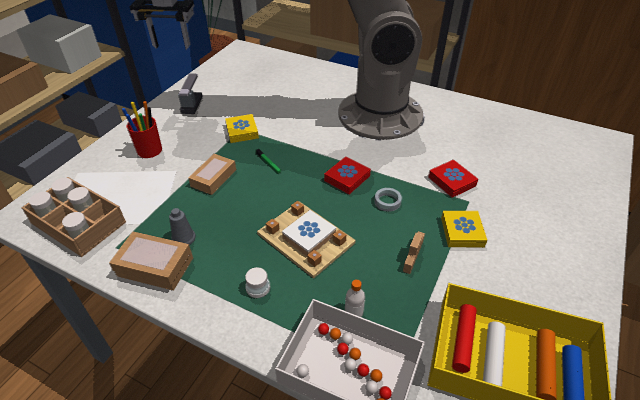

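View pics/side0.png

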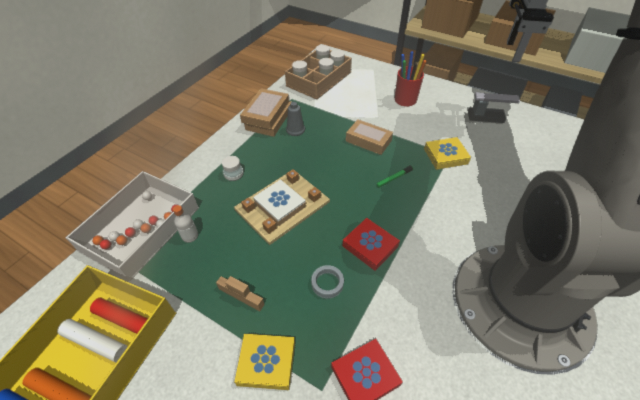

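Scene view: the candidates for the tile are the white one on the board at (308,231), red ones at (347,175) and (453,178), and yellow ones at (241,127) and (464,228). Only the white one lies between the stop blocks, so that's the one meant. The spacer, a batten with a tab, is at (413,252) on the jig's +y side. I'll confirm this in one crop and work out rough poses.

```bash
cat >> h.py <<'E'
from scipy.optimize import minimize
def rectfit(c,mask_uv,z):
    P=unproj(c,mask_uv,z)[:,:2].astype(np.float32)
    return cv2.minAreaRect(P*1000)
E
python3 - <<'E'
from h import *
for n in ["scene","side"]:
    c=cap(n)
    for l,z in [("jig",.012),("spacer",.02)]:
        r=vision.outline_of(n,l)[0]; v,u=np.nonzero(r["region"])
        print(n,l,rectfit(c,np.c_[u,v],z))
    h=c["img"]; g=cv2.cvtColor(h,cv2.COLOR_RGB2HSV)
    if n=="scene": crop=cv2.resize(h[185:290,240:440],(800,420),interpolation=cv2.INTER_CUBIC); cv2.imwrite("pics/crop1.png",crop[:,:,::-1])
c=cap("wrist"); print(c["camera_matrix"]); E=np.array(c["extrinsics"]); print(E[:3,:3].round(3))
print(np.array(cap("scene")["camera_matrix"]).round(0))
E
```

```text
scene jig ((600.4790649414062, 35.83869171142578), (212.98509216308594, 158.77838134765625), 73.30631256103516)
scene spacer ((530.8095703125, 293.3695983886719), (132.92425537109375, 24.885147094726562), 3.335266590118408)
side jig ((593.108642578125, 42.80653381347656), (203.42333984375, 158.8974609375), 73.56196594238281)
side spacer ((527.3960571289062, 294.2949523925781), (121.76396942138672, 36.732933044433594), 1.0945156812667847)
[[302.27651908   0.         323.81608103]
 [  0.         302.27651908 200.37724791]
 [  0.           0.           1.        ]]
[[ 0.354 -0.935 -0.002]
 [ 0.905  0.343 -0.251]
 [ 0.235  0.087  0.968]]
[[472.   0. 311.]
 [  0. 472. 201.]
 [  0.   0.   1.]]
```

View pics/crop1.png

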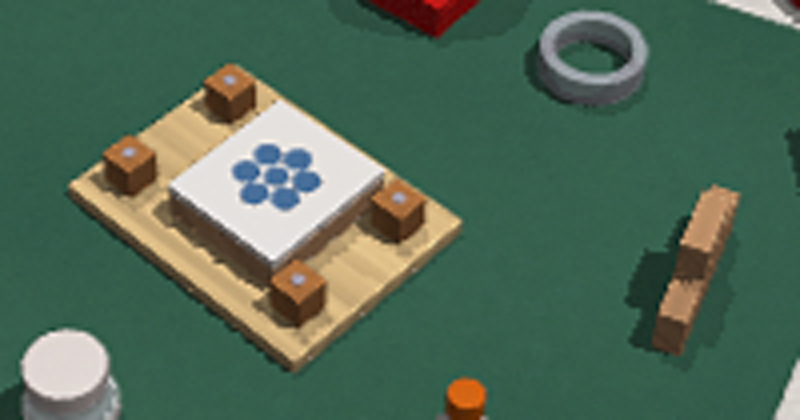

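The crop confirms it: the white tile at crop (277,180) is on the board. The wide gap is toward the upper-left stops (-y side), and the spacer is at crop (697,270). I'll move over to look from above.

Request:
{"api": "step_arm", "payload": {"moves": "27 -30 0 0 94; 27 -30 0 0 94; 27 -30 0 0 94; 27 -30 0 0 94; 27 -30 0 0 94"}}

```text
time: 2.62
eef_pos: [0.3128, -0.4411, 0.4047]
eef_rot: [0.984, 0.18, 0.0, 0.0]
ft_force: [1.6, -0.4, 0.5]
finger_gap: 1.0
grasp_force: 0.0
```

Request:
{"api": "step_arm", "payload": {"moves": "27 -30 0 0 94; 27 -30 0 0 94; 27 -30 0 0 94; 27 -30 0 0 94; 27 -30 0 0 94"}}

```text
time: 3.03
eef_pos: [0.3857, -0.2529, 0.405]
eef_rot: [0.984, 0.18, 0.0, 0.0]
ft_force: [1.1, -0.8, 0.2]
finger_gap: 1.001
grasp_force: 0.0
```

Request:
{"api": "step_arm", "payload": {"moves": "27 -30 0 0 94; 27 -30 0 0 94; 27 -30 0 0 94; 27 -30 0 0 94; 27 -30 0 0 94"}}

```text
time: 3.45
eef_pos: [0.4587, -0.0647, 0.4051]
eef_rot: [0.984, 0.18, 0.0, 0.0]
ft_force: [0.4, -0.5, -0.2]
finger_gap: 1.0
grasp_force: 0.0
```

Request:
{"api": "step_arm", "payload": {"moves": "27 -30 0 0 94; 27 -30 0 0 94; 27 -30 0 0 94; 0 0 0 6 94; 0 0 0 6 94"}}

```text
time: 3.87
eef_pos: [0.5027, 0.0487, 0.4046]
eef_rot: [0.997, 0.076, 0.0, -0.0]
ft_force: [-1.2, -1.0, 0.1]
finger_gap: 1.003
grasp_force: 0.0
```

Request:
{"api": "step_arm", "payload": {"moves": "0 0 0 6 94; 0 0 0 0 94; 0 0 0 0 94"}}

```text
time: 4.12
eef_pos: [0.5022, 0.0463, 0.4048]
eef_rot: [1.0, 0.026, 0.0, 0.0]
ft_force: [0.1, 0.8, -0.7]
finger_gap: 1.003
grasp_force: 0.0
```

Run:
```python
from h import *
c=cap("wrist"); cv2.imwrite("pics/w1.png",c["img"][:,:,::-1]); np.save("w1ext.npy",c["extrinsics"])
for l,z in [("jig",.012),("spacer",.06),("tile",.04),("stops_left",.037),("stops_right",.037)]:
    for r in vision.outline_of("wrist",l)[:2]:
        v,u=np.nonzero(r["region"]); print(l,round(r["score"],2),np.round(r["pixel"]),rectfit(c,np.c_[u,v],z))
o=env.get_obs(); print(o["time"],o["eef_pos"],o["eef_rot"])
```

```text
jig 0.84 [372. 106.] ((595.1256103515625, 39.734039306640625), (200.63914489746094, 150.35519409179688), 73.33377075195312)
jig 0.72 [328. 102.] ((595.8699951171875, 49.29697036743164), (98.31105041503906, 109.69241333007812), 74.2760238647461)
spacer 0.95 [114. 151.] ((530.5490112304688, 280.0367126464844), (101.12887573242188, 56.07843017578125), 1.6981595754623413)
spacer 0.31 [590.   7.] ((691.3663940429688, -194.94320678710938), (13.511329650878906, 46.34050369262695), 2.918531656265259)
tile 0.77 [328. 101.] ((595.0708618164062, 48.903076171875), (90.50397491455078, 100.53190612792969), 74.00861358642578)
tile 0.57 [ 66. 240.] ((408.6749267578125, 362.65338134765625), (94.23926544189453, 111.84590911865234), 25.76742935180664)
stops_left 0.91 [275.  47.] ((615.5726928710938, 108.05433654785156), (29.08318328857422, 113.06195831298828), 73.32708740234375)
stops_left 0.23 [244. 268.] ((397.01788330078125, 163.18841552734375), (67.95179748535156, 54.99030685424805), 48.185211181640625)
stops_right 0.95 [401.  99.] ((575.0995483398438, -28.64520263671875), (29.71114730834961, 112.04620361328125), 72.91010284423828)
4.4167 [0.5022729  0.04610879 0.40476196] [ 9.99693139e-01  2.47713744e-02  7.67983897e-05 -2.71191601e-05]
```

View pics/w1.png

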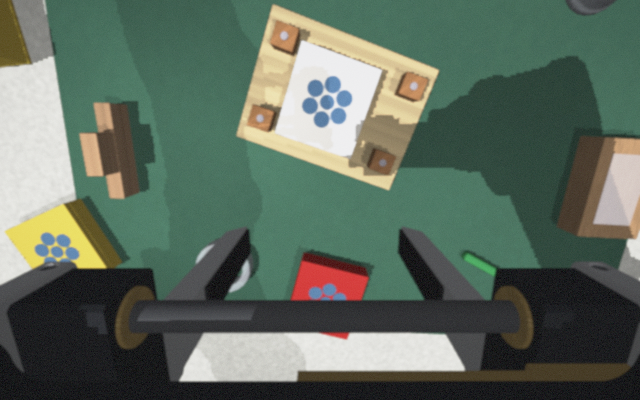

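From above, the tile at (328,101) sits closer to the left stops at (275,47) and (262,118). The wide gap, about 25 mm, is on the right (-y) side. The spacer is at (114,151). I'll fit its silhouette next.

```bash
cat >> h.py <<'E'
def boxes(x,y,yaw,bs,z0=0):
    R=np.array([[np.cos(yaw),-np.sin(yaw)],[np.sin(yaw),np.cos(yaw)]]); out=[]
    for lx,ly,za,zb in bs:
        out.append(np.array([[*(R@[sx*lx/2,sy*ly/2]+[x,y]),z0+z] for sx in(-1,1) for sy in(-1,1) for z in(za,zb)]))
    return out
SP=[(.11,.018,0,.032),(.046,.018,.032,.06)]; TI=[(.1,.09,0,.028)]
def fit(views,p0,bs,z0=0):
    def f(p):
        s=0
        for c,m in views:
            M=np.zeros((1600,2560),np.uint8)
            for b in boxes(*p,bs,z0): cv2.fillConvexPoly(M,cv2.convexHull(((proj(c,b)+.5)*4).round().astype(np.int32)),1)
            M=cv2.resize(M.astype(np.float32),(640,400),interpolation=cv2.INTER_AREA)
            s+=np.abs(M-m).sum()/m.sum()
        return s
    S=np.array([p0]+[np.array(p0)+d for d in np.diag([.006,.006,.08])])
    r=minimize(f,p0,method="Nelder-Mead",options=dict(initial_simplex=S,xatol=1e-4,fatol=1e-4)); return r.x,r.fun
E
python3 - <<'E'
from h import *
V=[]
for n in ["wrist","side","scene"]:
    c=cap(n); r=vision.outline_of(n,"spacer")[0]; V.append((c,r["region"].astype(np.float32)))
    print(n,r["score"],fit(V[-1:],[.528,.292,.03],SP))
print(fit(V,[.528,.292,.03],SP))
c=V[0][0]; r=[r for r in vision.outline_of("wrist","tile") if r["pixel"][0]>250][0]
print("tile",fit([(c,r["region"].astype(np.float32))],[.595,.049,-.29],TI,.012))
print(env.get_obs()["eef_pos"])
E
```

```text
Traceback (most recent call last):
IndexError: list index out of range
```

Run:
```python
from h import *
V=[]
for n in ["wrist","side","scene"]:
    c=cap(n); R=vision.outline_of(n,"spacer") or vision.outline_of(n,"spacer")
    if not R: print("none",n); continue
    V.append((c,R[0]["region"].astype(np.float32)))
    print(n,R[0]["score"],fit(V[-1:],[.528,.292,.03],SP))
print(fit(V,[.528,.292,.03],SP))
c=cap("wrist"); 
for r in vision.outline_of("wrist","tile"):
  if r["pixel"][0]>250 and r["pixel"][1]<200: print("tile",fit([(c,r["region"].astype(np.float32))],[.595,.049,-.29],TI,.012))
print(env.get_obs()["eef_pos"],env.get_obs()["time"])
```

```text
wrist 0.96 (array([0.52691362, 0.29840875, 0.02962198]), np.float64(0.07387755066156387))
side 0.89 (array([0.52811541, 0.2975656 , 0.02599272]), np.float64(0.07704293727874756))
scene 0.75 (array([0.52947055, 0.29418242, 0.05305021]), np.float64(0.08611460775136948))
(array([0.52811161, 0.2965108 , 0.00643389]), np.float64(0.45476579666137695))
tile (array([ 0.59493875,  0.04920079, -0.27287125]), np.float64(0.01653517596423626))
[0.50228607 0.04629507 0.40472499] 4.9167
```

Request:
{"api": "step_arm", "payload": {"moves": "5.4 -35.7 0 0 94; 5.4 -35.7 0 0 94; 5.4 -35.7 0 0 94; 5.4 -35.7 0 0 94; 5.4 -35.7 0 0 94", "force": 25}}

```text
time: 5.33
eef_pos: [0.5205, 0.2275, 0.4048]
eef_rot: [1.0, 0.024, 0.0, -0.0]
ft_force: [0.6, -0.3, 1.5]
finger_gap: 0.997
grasp_force: 0.0
```

Request:
{"api": "step_arm", "payload": {"moves": "5.3 -35.6 0 0 80; 5.3 -35.5 0 1.2 60; 0 0 40 0 60; 0 0 40 0 60; 0 0 0 0 60"}}

```text
time: 5.75
eef_pos: [0.5259, 0.2966, 0.3181]
eef_rot: [1.0, 0.015, -0.004, 0.002]
ft_force: [-0.5, -1.8, -1.9]
finger_gap: 0.683
grasp_force: 0.0
```

Run:
```python
from h import *
c=cap("wrist"); cv2.imwrite("pics/w2.png",c["img"][:,:,::-1])
o=env.get_obs(); print(o["time"],o["eef_pos"],2*o["eef_rot"][1],o["finger_gap"])
for r in vision.outline_of("wrist","spacer")[:1]: print(r["score"],r["pixel"],fit([(c,r["region"].astype(np.float32))],[.5275,.2975,.028],SP))
```

```text
5.8 [0.52684458 0.29681248 0.32177865] 0.028257825425960698 0.6528657779981746
0.69 [321.9, 195.4] (array([0.52716619, 0.29791277, 0.0469283 ]), np.float64(0.06147841736674309))
```

View pics/w2.png

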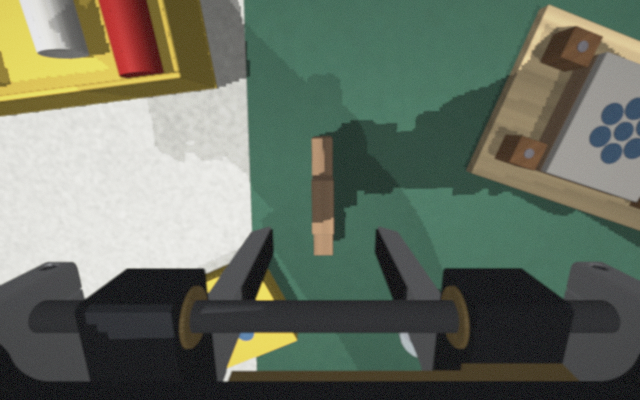

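The picture shows the spacer at (322,195), midway between the fingertips. I'll go down and grip.

Request:
{"api": "step_arm", "payload": {"moves": "0 -1 40 0 50; 0 0 40 0 40; 0 0 9 0 40; 0 0 0 0 40; 0 0 0 0 10", "force": 25}}

```text
time: 6.27
eef_pos: [0.5286, 0.2988, 0.2382]
eef_rot: [1.0, 0.014, 0.001, -0.0]
ft_force: [0.2, -0.5, 0.2]
finger_gap: 0.39
grasp_force: 0.0
```

Request:
{"api": "step_arm", "payload": {"moves": "0 0 0 0 10; 0 0 0 0 10; 0 0 0 0 10"}}

```text
time: 6.52
eef_pos: [0.5283, 0.2986, 0.2377]
eef_rot: [1.0, 0.014, 0.001, -0.001]
ft_force: [-0.8, -1.9, 19.8]
finger_gap: 0.191
grasp_force: 25.0
```

Request:
{"api": "step_arm", "payload": {"moves": "0 0 -20 0 10; 0 0 -40 0 10; 0 0 -25 0 10; 0 0 0 0 10; 5.5 30 0 0 10"}}

```text
time: 6.93
eef_pos: [0.5328, 0.2736, 0.3237]
eef_rot: [1.0, 0.017, 0.002, -0.002]
ft_force: [-0.2, 0.3, -1.3]
finger_gap: 0.188
grasp_force: 25.0
```

Request:
{"api": "step_arm", "payload": {"moves": "5.5 35 0 0 10; 5.5 35 0 0 10; 5.5 35 0 0 10; 5.5 35 0 0 10; 5.5 35 0 0 10"}}

```text
time: 7.35
eef_pos: [0.5663, 0.0927, 0.3213]
eef_rot: [1.0, 0.014, 0.0, 0.0]
ft_force: [0.7, 0.1, -1.4]
finger_gap: 0.191
grasp_force: 25.0
```

Request:
{"api": "step_arm", "payload": {"moves": "5.5 35 0 0 10; 5.5 35 0 0 10; 0 32 0 0 10; 0 0 0 6.1 10; 0 0 0 6.1 10"}}

```text
time: 7.77
eef_pos: [0.5802, -0.0101, 0.321]
eef_rot: [0.995, -0.097, 0.0, 0.0]
ft_force: [-0.3, 0.9, -0.5]
finger_gap: 0.193
grasp_force: 25.0
```

Request:
{"api": "step_arm", "payload": {"moves": "0 0 0 6.1 10; 0 0 0 0 10; 0 0 0 0 10; 0 0 0 0 10"}}

```text
time: 8.1
eef_pos: [0.5801, -0.007, 0.3209]
eef_rot: [0.99, -0.143, 0.0, -0.0]
ft_force: [-0.1, -0.1, -0.5]
finger_gap: 0.185
grasp_force: 25.0
```

Run:
```python
from h import *
c=cap("wrist"); cv2.imwrite("pics/w3.png",c["img"][:,:,::-1])
o=env.get_obs(); print(o["time"],o["eef_pos"],2*o["eef_rot"][1],o["finger_gap"],o["ft_force"])
p=o["eef_pos"]; z0=p[2]-.2377
for r in vision.outline_of("wrist","spacer")[:1]: print("spacer",r["score"],r["pixel"],fit([(c,r["region"].astype(np.float32))],[p[0],p[1],-.29],SP,z0),z0)
for l,z in [("jig",.012),("stops_left",.037),("stops_right",.037)]:
    for r in vision.outline_of("wrist",l)[:1]:
        v,u=np.nonzero(r["region"]); print(l,round(r["score"],2),np.round(r["pixel"]),rectfit(c,np.c_[u,v],z))
for r in vision.outline_of("wrist","tile")[:2]: print("tile",r["score"],r["pixel"],fit([(c,r["region"].astype(np.float32))],[.595,.049,-.29],TI,.012))
```

```text
8.15 [ 0.58012923 -0.00704756  0.32087247] -0.28721630440157625 0.1893554568497314 [-1.05581376 -0.36172446 -1.09201799]
spacer 0.8 [326.9, 226.0] (array([ 0.57833945, -0.00614732, -0.29447432]), np.float64(0.11791251599788666)) 0.08317247495164512
jig 0.96 [262. 146.] ((595.45068359375, 39.35594940185547), (201.04139709472656, 150.24237060546875), 73.49048614501953)
stops_left 0.84 [191. 164.] ((615.9638061523438, 106.9256362915039), (34.096797943115234, 113.2202377319336), 71.70648193359375)
stops_right 0.89 [351. 154.] ((585.3662719726562, -34.09416961669922), (26.034290313720703, 92.5228271484375), 74.1194076538086)
tile 0.57 [328.7, 365.1] (array([0.29322222, 0.13855556, 0.48925926]), np.float64(1.0))
tile 0.55 [257.1, 200.7] (array([ 0.59523899,  0.04951775, -0.28170221]), np.float64(0.10333341360092163))
```

View pics/w3.png

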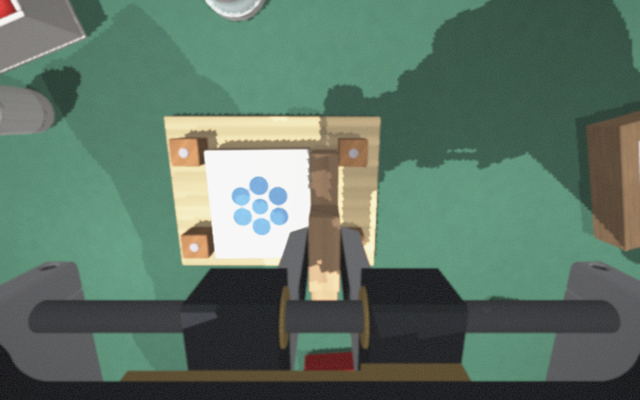

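Spacer held at (324,225), directly above the gap between the tile edge (310) and the right stops (340+). By numbers it is within 0.5 mm of the gap's centre. I'll lower it in stages and watch the force.

Request:
{"api": "step_arm", "payload": {"moves": "1.5 0 34 0 10; 0 0 0 0 10; 0 0 0 0 10"}}

```text
time: 8.65
eef_pos: [0.5811, -0.0077, 0.2858]
eef_rot: [0.989, -0.145, -0.002, 0.0]
ft_force: [-0.0, 0.7, -0.1]
finger_gap: 0.185
grasp_force: 25.0
```

Run:
```python
from h import *
c=cap("wrist"); cv2.imwrite("pics/w4.png",cv2.resize(c["img"][80:340,120:470],(700,520),interpolation=cv2.INTER_CUBIC)[:,:,::-1])
o=env.get_obs(); print(o["time"],o["eef_pos"],2*o["eef_rot"][1],o["ft_force"])
```

```text
8.7 [ 0.58152866 -0.00761718  0.28689985] -0.29032372145562657 [ 0.49955377 -0.64225725 -1.22304777]
```

View pics/w4.png

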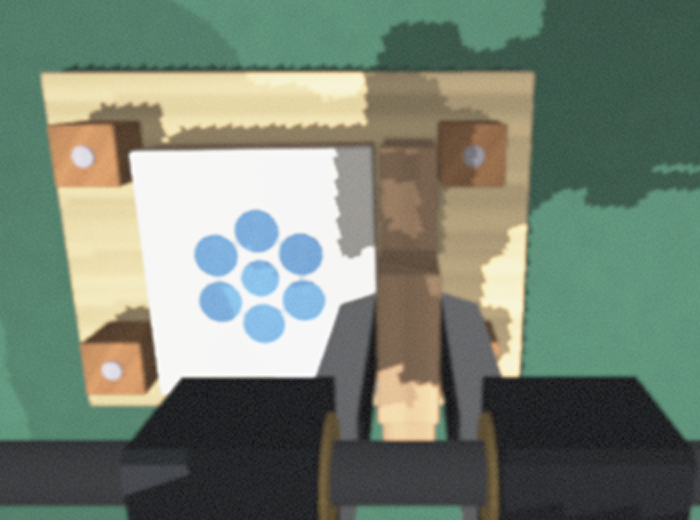

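The batten spans crop columns 380–437, inside the gap of 374–440, so it is centred. Lowering on.

Request:
{"api": "step_arm", "payload": {"moves": "0 0 10 0 10; 0 0 10 0 10; 0 0 8 0 10; 0 0 0 0 10"}}

```text
time: 9.03
eef_pos: [0.581, -0.0077, 0.257]
eef_rot: [0.989, -0.145, -0.001, 0.0]
ft_force: [-0.6, 0.2, -0.5]
finger_gap: 0.19
grasp_force: 25.0
```

Request:
{"api": "step_arm", "payload": {"moves": "0 0 4 0 10; 0 0 2 0 10; 0 0 0 0 10"}}

```text
time: 9.28
eef_pos: [0.5815, -0.0077, 0.2524]
eef_rot: [0.989, -0.145, -0.0, 0.0]
ft_force: [-0.6, -0.3, 0.3]
finger_gap: 0.188
grasp_force: 25.0
```

Request:
{"api": "step_arm", "payload": {"moves": "0 0 1 0 10; 0 0 1 0 10; 0 0 0 0 10"}}

```text
time: 9.53
eef_pos: [0.5816, -0.0077, 0.2507]
eef_rot: [0.989, -0.145, 0.0, -0.0]
ft_force: [0.3, -0.7, -0.9]
finger_gap: 0.19
grasp_force: 25.0
```

Request:
{"api": "step_arm", "payload": {"moves": "0 0 1 0 10; 0 0 0.5 0 10; 0 0 0 0 10"}}

```text
time: 9.78
eef_pos: [0.5817, -0.0076, 0.2497]
eef_rot: [0.989, -0.145, 0.0, 0.0]
ft_force: [-3.4, -0.4, 7.9]
finger_gap: 0.189
grasp_force: 25.0
```

Contact with the board (8 N up). Release gently and rise.

Request:
{"api": "step_arm", "payload": {"moves": "0 0 -0.5 0 22; 0 0 0 0 30; 0 0 0 0 36; 0 0 0 0 36; 0 0 0 0 36"}}

```text
time: 10.2
eef_pos: [0.5816, -0.0077, 0.2497]
eef_rot: [0.989, -0.145, 0.0, -0.0]
ft_force: [-0.2, -0.4, 0.6]
finger_gap: 0.383
grasp_force: 0.0
```

Request:
{"api": "step_arm", "payload": {"moves": "0 0 -20 0 36; 0 0 -40 0 36; 0 0 -20 0 36; 0 -30 0 0 36; 0 -41 0 0 20"}}

```text
time: 10.62
eef_pos: [0.6025, 0.0575, 0.3315]
eef_rot: [0.989, -0.148, 0.001, 0.001]
ft_force: [0.6, -0.9, -0.9]
finger_gap: 0.342
grasp_force: 0.0
```

Request:
{"api": "step_arm", "payload": {"moves": "0 -41 0 0 0; 0 0 0 0 0; 0 0 0 0 0"}}

```text
time: 10.87
eef_pos: [0.6138, 0.1024, 0.3295]
eef_rot: [0.99, -0.143, -0.0, -0.001]
ft_force: [-0.1, -1.0, -0.3]
finger_gap: 0.133
grasp_force: 0.0
```

Run:
```python
from h import *
o=env.get_obs(); print(o["time"],o["eef_pos"],2*o["eef_rot"][1],o["ft_force"],o["finger_gap"])
J=np.array([.5953,.0395]);a=-.29;R=np.array([[np.cos(a),np.sin(a)],[-np.sin(a),np.cos(a)]])
print("tcp in jig",R@(o["eef_pos"][:2]-J))
for n in ["wrist","side"]:
    c=cap(n); cv2.imwrite(f"pics/{n}5.png",c["img"][:,:,::-1])
    for l,p,B,z in [("spacer",[.5815,-.007,-.29],SP,.012),("tile",[.595,.049,-.29],TI,.012)]:
        for r in vision.outline_of(n,l)[:2]:
            q,e=fit([(c,r["region"].astype(np.float32))],p,B,z)
            if e<.5: print(n,l,r["pixel"],"jig xy",R@(q[:2]-J),"yaw",q[2]-a,"err",e)
    for r in vision.outline_of(n,"jig")[:1]:
        v,u=np.nonzero(r["region"]); print(rectfit(c,np.c_[u,v],.012))
```

```text
10.8667 [0.6138302  0.10242383 0.32949787] -0.2866734356224269 [-0.09881391 -0.99445758 -0.2780972 ] 0.13290097218739808
tcp in jig [-0.00023676  0.06559513]
wrist spacer [450.9, 201.4] jig xy [-0.00217864 -0.04849973] yaw 0.023283881087323766 err 0.2216714769601822
wrist tile [389.7, 198.0] jig xy [-0.00294274  0.00935336] yaw 0.012807245211520824 err 0.07264041900634766
((594.6510009765625, 39.40046691894531), (200.4664306640625, 150.367919921875), 73.48625946044922)
side spacer [297.7, 186.2] jig xy [-0.0005047  -0.05072036] yaw -0.07864207406909102 err 0.2860412001609802
((592.869384765625, 42.0125732421875), (204.62310791015625, 158.20361328125), 73.94989776611328)
```

View pics/wrist5.png

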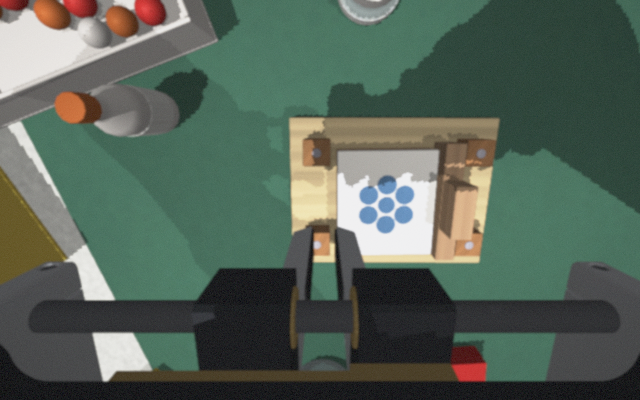

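The spacer stands in the gap at (455,215), free and across both right stops, and the tile hasn't moved. Next I'll bring the closed fingers down on the tile's left side between the left stops.

Request:
{"api": "step_arm", "payload": {"moves": "-2 -18 0 0 0; 0 0 35 0 0; 0 0 35 0 0; 0 0 20 0 0; 0 0 0 0 0"}}

```text
time: 11.68
eef_pos: [0.6156, 0.1166, 0.2355]
eef_rot: [0.989, -0.145, -0.003, 0.001]
ft_force: [-0.5, -0.4, 0.0]
finger_gap: 0.006
grasp_force: 0.0
```

Request:
{"api": "step_arm", "payload": {"moves": "0 0 10 0 0; 0 0 6 0 0; 0 0 0 0 0; 0 0 0 0 0"}}

```text
time: 12.02
eef_pos: [0.6174, 0.1174, 0.2246]
eef_rot: [0.989, -0.145, 0.001, -0.0]
ft_force: [0.3, 0.6, -0.1]
finger_gap: 0.006
grasp_force: 0.0
```

Run:
```python
from h import *
o=env.get_obs(); print(o["time"],o["eef_pos"],2*o["eef_rot"][1],o["ft_force"],o["finger_gap"])
J=np.array([.5953,.0395]);a=-.29;R=np.array([[np.cos(a),np.sin(a)],[-np.sin(a),np.cos(a)]])
print("tcp in jig",R@(o["eef_pos"][:2]-J))
c=cap("side"); cv2.imwrite("pics/side6.png",cv2.resize(c["img"][130:270,190:370],(720,560),interpolation=cv2.INTER_CUBIC)[:,:,::-1])
```

```text
12.0167 [0.61737724 0.1173863  0.22458001] -0.290893125647609 [ 0.26701066  0.57037339 -0.09687917] 0.005796235102534596
tcp in jig [-0.00111638  0.0809471 ]
```

View pics/side6.png

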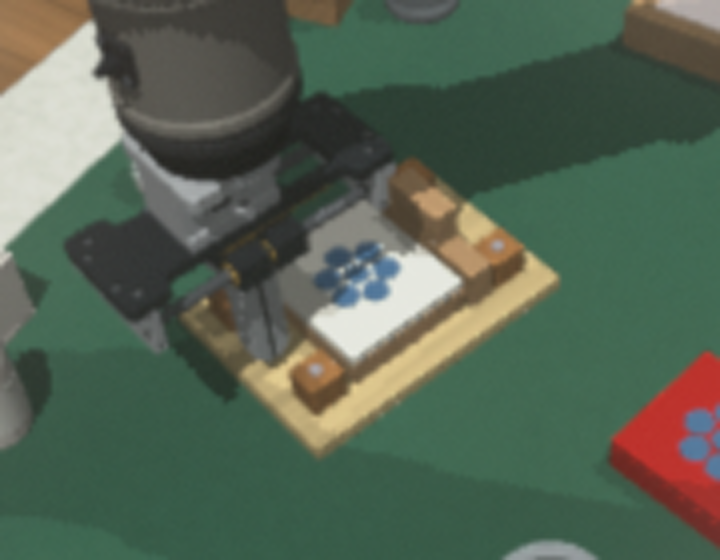

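Side view: the closed fingers stand at (265,330) between the left stops, just outside the tile, with no contact. Pushing slowly toward -y.

Request:
{"api": "step_arm", "payload": {"moves": "0 3 3 0 0; 0 4 0 0 0; 0 4 0 0 0; 0 1 0 0 0; 0 0 0 0 0"}}

```text
time: 12.48
eef_pos: [0.6136, 0.1052, 0.2209]
eef_rot: [0.989, -0.146, 0.0, 0.0]
ft_force: [-1.2, 0.3, 0.2]
finger_gap: 0.006
grasp_force: 0.0
```

Request:
{"api": "step_arm", "payload": {"moves": "0 1.5 0 0 0; 0 1.5 0 0 0; 0 0 0 0 0"}}

```text
time: 12.73
eef_pos: [0.6127, 0.1029, 0.2208]
eef_rot: [0.989, -0.145, 0.0, -0.0]
ft_force: [-0.4, -0.3, 0.3]
finger_gap: 0.003
grasp_force: 0.0
```

Request:
{"api": "step_arm", "payload": {"moves": "0 1.5 0 0 0; 0 1.5 0 0 0; 0 0 0 0 0"}}

```text
time: 12.98
eef_pos: [0.6119, 0.1001, 0.2208]
eef_rot: [0.989, -0.145, 0.0, -0.0]
ft_force: [0.6, 1.5, 0.6]
finger_gap: 0.005
grasp_force: 0.6
```

Request:
{"api": "step_arm", "payload": {"moves": "0 1.5 0 0 0; 0 1 0 0 0; 0 0 0 0 0"}}

```text
time: 13.23
eef_pos: [0.6112, 0.0976, 0.2208]
eef_rot: [0.989, -0.145, 0.0, -0.0]
ft_force: [0.9, 3.0, 0.8]
finger_gap: 0.004
grasp_force: 0.9
```

Contact: the tile slides at about 2–3 N. Carrying on.

Request:
{"api": "step_arm", "payload": {"moves": "0 1 0 0 0; 0 1 0 0 0; 0 0 0 0 0"}}

```text
time: 13.48
eef_pos: [0.6108, 0.096, 0.2208]
eef_rot: [0.989, -0.145, 0.0, -0.0]
ft_force: [3.9, 4.3, -1.9]
finger_gap: 0.007
grasp_force: 2.3
```

Request:
{"api": "step_arm", "payload": {"moves": "0 1 0 0 0; 0 0.5 0 0 0; 0 0 0 0 0"}}

```text
time: 13.73
eef_pos: [0.6106, 0.0957, 0.2211]
eef_rot: [0.989, -0.145, 0.001, -0.001]
ft_force: [4.4, 9.7, -1.1]
finger_gap: 0.003
grasp_force: 5.1
```

Request:
{"api": "step_arm", "payload": {"moves": "0 0.5 0 0 0; 0 0.5 0 0 0; 0 0 0 0 0"}}

```text
time: 13.98
eef_pos: [0.6104, 0.0954, 0.2213]
eef_rot: [0.989, -0.145, 0.001, -0.002]
ft_force: [4.9, 11.9, -1.6]
finger_gap: 0.004
grasp_force: 6.9
```

Run:
```python
from h import *
o=env.get_obs(); print(o["time"],o["eef_pos"],o["ft_force"])
J=np.array([.5953,.0395]);a=-.29;R=np.array([[np.cos(a),np.sin(a)],[-np.sin(a),np.cos(a)]])
for n in ["wrist","scene"]:
    c=cap(n)
    if n=="wrist": cv2.imwrite("pics/w7.png",cv2.resize(c["img"][60:280,260:560],(780,572),interpolation=cv2.INTER_CUBIC)[:,:,::-1])
    for l,p,B,z in [("spacer",[.5815,-.007,-.29],SP,.012),("tile",[.595,.045,-.29],TI,.012)]:
        for r in vision.outline_of(n,l)[:2]:
            q,e=fit([(c,r["region"].astype(np.float32))],p,B,z)
            if e<.5: print(n,l,r["pixel"],"jig xy",R@(q[:2]-J),"yaw",q[2]-a,"err",e)
```

```text
13.9833 [0.61044118 0.09543075 0.2212502 ] [ 4.90121802 11.87674569 -1.63811312]
wrist tile [430.7, 223.4] jig xy [-0.00338046  0.00171076] yaw 0.007490057833603847 err 0.3556402921676636
```

View pics/w7.png

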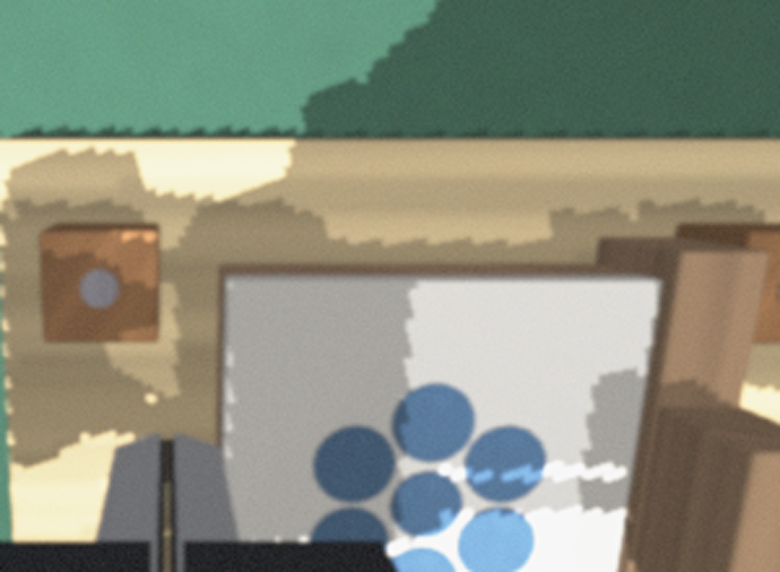

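The tile edge meets the spacer at crop (660,290), and the spacer meets the right-hand stops at (750,250). The tile's fitted y is +1.7 mm against 2.0 mm when flush. The push is about 12.8 N, so I'll ease off slightly and check it holds.

Request:
{"api": "step_arm", "payload": {"moves": "0 -0.8 0 0 0; 0 0 0 0 0; 0 0 0 0 0; 0 0 0 0 0; 0 0 0 0 0"}}

```text
time: 14.7
eef_pos: [0.6106, 0.0956, 0.2211]
eef_rot: [0.989, -0.145, 0.001, -0.001]
ft_force: [4.9, 9.5, -1.9]
finger_gap: 0.006
grasp_force: 5.4
```

Request:
{"api": "step_arm", "payload": {"moves": "0 0 0 0 0; 0 0 0 0 0; 0 0 0 0 0; 0 0 0 0 0; 0 0 0 0 0"}}

```text
time: 15.12
eef_pos: [0.6106, 0.0956, 0.2211]
eef_rot: [0.989, -0.145, 0.001, -0.001]
ft_force: [5.2, 8.9, -2.2]
finger_gap: 0.005
grasp_force: 5.4
```

Steady at about 10 N with nothing moving. Handing in.

```bash
python3 -c "
from cell import order
print(order.sign_off())"
```

```text
the job is handed in; nothing more can be done
None
```

I handed the job in: the spacer stands released in the wide (-y) gap across both right stops, and the closed fingers hold the tile pressed against it at a steady push of about 10 N, the top of the asked range. The sign-off call did not return a verdict.

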